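# Load the sample reader and latch its tray

## Robot

A 6-joint arm with a two-finger parallel gripper is mounted at the origin on a cart in front of the work surface, level with it; the furniture and walls round the work are solid. World frame = base frame: x ahead of the robot, y to its left, z up, the work surface at z = 0. Lengths are in mm, angles in rad, forces in N, time in s.
With the tool pointing down it reaches from about 350 to 775 mm from the base axis. Payload 7.3 kg.
Tool frame: the origin (TCP) lies at the very end of the fingers, on their centre line; the grasp point (between the pads) lies 19 mm behind it; z points along the fingers, y is the line along which they close (so a half turn about z gives the same grasp; the last joint's range is limited). The gripper opens to 92 mm and grips with 3 to 60 N. Pads are 19 mm wide; open, the fingers measure 130 mm over their backs; the gripper's body (75 mm by 190 mm) begins 47 mm behind the grasp point.
Start: joints at [-1.459, 0.342, 1.524, -0, 1.275, -0.146], TCP at [133.873, -507.667, 195.441] pointing down, gripper open.
Joint ranges: [-2.53, 2.53], [-0.77, 2.02], [0.04, 2.7], [-1, 4.14], [0.28, 2.66], [-3.11, 3.11]. Speed limits (rad/s): [2.57, 2.57, 3.14, 3.14, 3.14, 3.14].

## Interface

Orientations are given as [roll, pitch, yaw] about the fixed x, y, z axes, in that order (R = Rz(yaw) Ry(pitch) Rx(roll)).
In Python, from plant import get_obs, capture, close_job gives the robot as it stands. The module is installed in compiled form; this text tells all that it offers.
- The arm moves only by the shell command python3 -m handwheel 'ROWS'. ROWS is JSON, a list of rows, each a list of 3 entries, a list of its own where there are three numbers: the turn, a rotation vector about the tool's x, y, z in degrees, then the shift along the tool's x, y, z in m, then the opening, from 0 (shut) to 1 (fully open). A call has 1 to 12 rows; each row is the pose to reach, as a shift and turn from the pose commanded when the call began, along the tool's axes at that moment; what a row does not reach only later rows make up. A row lasts 1/10 s, in which the tool goes at most 50 mm and 8.59 degrees, less where a joint would pass 70% of its speed; a pose out of reach is approached as far as the arm can. A call with a gripper value outside its range is refused whole. The fingers move at their own pace and stop on an object; the grip force is fixed at half the most. Time passes only in rows, so rows that repeat a pose let the fingers close. It gives the time, the measured TCP pose, the force, the opening and the grip force at its end, in the units of the state.
- get_obs(): the state, without advancing time (a new reading comes with each control period).
- capture(name): name is "side" or "top" or "wrist"; returns a dict with "image" (480x640x3 uint8, red, green, blue), "depth" (480x640 float32, mm along the optical axis (not along the pixel's ray), 0 where there is no reading), "fx", "fy", "cx", "cy" (pixels), "camera_from_world" (4x4, takes a point from world to camera coordinates). Camera axes: x right, y down, z forward; pixel columns grow to the right and rows downward; lengths in mm; the calibration is good to about 2 mm. The wrist camera is an equidistant fisheye: a pixel r from the principal point sees the ray r / f radians off the axis. A picture is of the moment at which its call begins.
- close_job(): hands the job in; it is judged then, once.
The state is a dict: "time": time; "joint_positions": joint angles; "dq": joint speeds; "tau": joint torques, N m; "tool_pos": TCP position; "tcp_rot": TCP orientation; "contact_force": force on the tool from outside, world axes, zero at the start; "moment": the same for the moment, N m; "grip_width": finger opening in mm; "finger_force": force on a finger pad.
Only numpy, scipy, OpenCV 4.12 (cv2) and the standard library are available. Lean on these libraries where they do the work, as an engineer would, in place of code of your own. Each camera call takes 0.05 s, during which the arm holds its last target. There are 200 camera calls.

## Task

Stand the specimen pot with the red lid upright on the round black pad of the sample reader's blue tray. Then press the tray into the reader until it latches, let go, and check that it stays in; leave the pot with the white lid where it is.

Things in the scene. Friction and masses are not known exactly. Their poses are not given: they have to be found in the camera images.
- red_pot_mid (a point): Centre, half-way up, of the pot to be loaded: a loose screw-lid specimen pot with a RED lid, 50 mm across the lid (top 12 mm), body 46 mm, 64 mm tall, upright on the bench; the point is 32 mm above its underside. 32 to 59 g.
- white_pot_mid (a point): The same point of the other loose specimen pot, of the same size but with a WHITE lid; leave it alone.
- tray_seat (a point): Top centre of the flat black pad (62 mm, in a yellow ring) on the floor of the reader's blue tray, 18 mm above the bench; moves with the tray. z up; x is the way the tray is pressed in (level, away from the robot); y left. Open above; lips at y +-50 mm rise 7 mm over the pad, fixed rails at y +-61 mm rise 14 mm, a white reader head 87 mm high begins 95 mm to +x while the tray is out.
- tray_front (a point): Centre of the outer face (towards -x) of the tray's upright push plate, 76 mm to -x of the seat, 36 mm above the bench; same axes, moves with the tray. The plate is 104 mm wide (y) and reaches from 8 to 60 mm above the bench. Press here, along +x.
- tray (a joint): Tray travel, m: 0 out (start), 0.040 latched, 0.051 end stop. Push-push latch: press past 0.048, best to the end stop, and back off: it settles at 0.040. Let go sooner and it slides out; once latched, a second press past 0.048 frees it and it slides out. A spring pushes it out with 3.6 N at 0, 6.7 N at the stop; damping 25 N per m/s.

How it is judged (in metres and radians):
On the way, in this order (a step that is already met when the one before it is completed fails the run):
1. the red-lidded pot stands released on the pad of the tray, which is still out (horizontal distance between red_pot_mid and tray_seat below 0.018 m and z of red_pot_mid in the frame of tray_seat below 0.038 m and angle between red_pot_mid's own z axis and vertical below 0.17 rad and contact force between the fingers and red_pot below 0.1 N and value of joint tray below 0.015 m), for 0.2 s.
2. the tray is pressed in past its latched position (value of joint tray above 0.045 m).
At the end, for the whole second after the job is handed in: The tray rests latched (pressed in 36 to 44 mm, nothing pushing it), the red-lidded pot stands upright (within 10 degrees) and at rest on the tray with its axis within 20 mm of the pad's centre, and the white-lidded pot is within 30 mm of where it stood (value of joint tray between 0.036 and 0.044 m and velocity of joint tray between -0.01 and 0.01 m/s and horizontal distance between red_pot_mid and tray_seat below 0.02 m and z of red_pot_mid in the frame of tray_seat between 0.026 and 0.038 m and angle between red_pot_mid's own z axis and vertical below 0.17 rad and linear speed of red_pot below 0.02 m/s and distance of white_pot_mid from where it was at the start of the episode below 0.03 m); the robot touches nothing.
It fails at once if the white-lidded pot is shoved or lifted away (distance of white_pot_mid from where it was at the start of the episode above 0.03 m).
It also fails if it takes over 48 s, if anything falls off the work surface, if the arm or the gripper's body presses on something with over 40 N, if the wrist force passes 120 N, or if a joint passes its speed limit or range.

## Working session

There is one attempt and no reset: what is moved stays moved. The work goes in short steps, Python scripts to look and compute and a shell command to move; the robot and the scene stay as the last step left them, time stands still between calls to the robot, and variables do not carry over. Pictures are saved under pics/ and viewed, at most 10 in all, crops included, and the job is handed in when it is done.

```bash
mkdir -p pics; python3 - <<'E'
from plant import *
import cv2,numpy as np,pickle
o=get_obs();print(o)
a=[]
for n in("side","top"):
    c=capture(n);pickle.dump(c,open(f'{n}.pkl','wb'));a.append(c['image'][:,:,::-1]);cv2.imwrite(f'pics/{n}0.png',a[-1])
    print(n,c['fx'],c['fy'],c['cx'],c['cy'],np.round(c['camera_from_world'],3).tolist())
E
```

```text
{'time': 0.0, 'joint_positions': array([-1.45902173e+00,  3.42723145e-01,  1.52499960e+00, -2.01792125e-05,
        1.27540362e+00, -1.46010623e-01]), 'dq': array([ 0.00034795, -0.00036123, -0.00130412, -0.00055502,  0.00018794,
        0.00111331]), 'tau': array([-3.66559207e-04, -4.31246674e+01, -2.44221514e+01,  7.17030955e-02,
        5.60436992e-02, -9.59831391e-05]), 'tool_pos': array([ 133.80214699, -507.19845669,  194.75086148]), 'tcp_rot': array([-3.14007245e+00, -2.04053522e-04,  2.57790953e-01]), 'contact_force': array([-0.70902344, -0.26587948, -0.35039316]), 'moment': array([ 0.00396894, -0.00449479,  0.05498574]), 'finger_force': 0.0, 'grip_width': 92.11728961956692}
side 542.488056959265 542.488056959265 325.6375691291046 246.20112384360098 [[1.0, -0.023, 0.017, -504.47], [0.002, -0.539, -0.842, -54.2], [0.029, 0.842, -0.539, 1211.265], [0.0, 0.0, 0.0, 1.0]]
top 452.69775171545433 452.69775171545433 312.4896802402285 243.85534759179677 [[-0.022, -1.0, 0.012, -195.264], [-0.996, 0.021, -0.087, 506.417], [0.087, -0.014, -0.996, 859.636], [0.0, 0.0, 0.0, 1.0]]
```

View pics/top0.png

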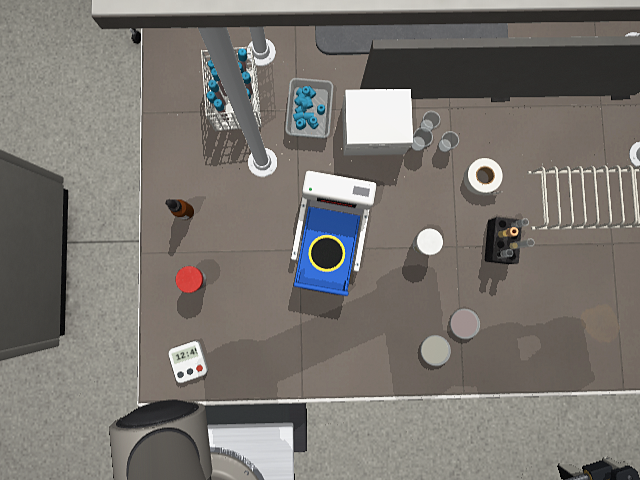

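View pics/side0.png

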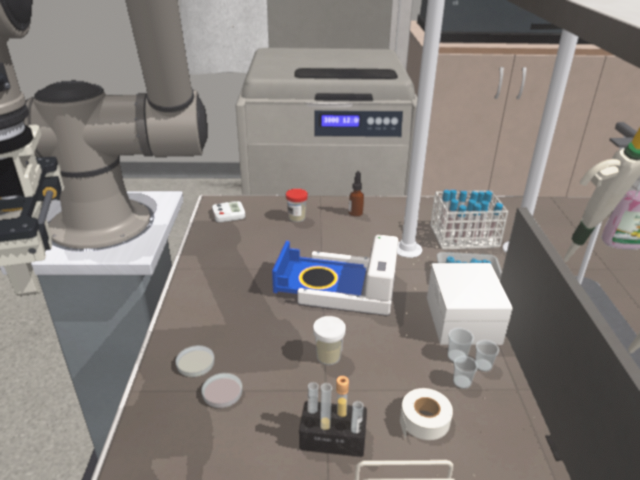

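The top view shows the red lid at (189,279), the pad at (326,253) inside its yellow ring, the white lid at (430,241) and the push plate at about (322,290). In the side view the red lid is at (297,196) and the pad at (318,278). The tray is yawed by about 10°.

```bash
cat > h.py <<'E'
import numpy as np,cv2,pickle
def pts(c,m):
    v,u=np.nonzero(m&(c['depth']>0));d=c['depth'][v,u].astype(float)
    P=np.c_[(u-c['cx'])/c['fx']*d,(v-c['cy'])/c['fy']*d,d]
    T=np.linalg.inv(c['camera_from_world']);return P@T[:3,:3].T+T[:3,3]
def mask(c,col,box):
    h=cv2.cvtColor(c['image'],cv2.COLOR_RGB2HSV).astype(int);H,S,V=h[...,0],h[...,1],h[...,2]
    m={'red':((H<8)|(H>172))&(S>150)&(V>80),'yellow':(H>20)&(H<35)&(S>120)&(V>100),'blue':(H>100)&(H<130)&(S>150),'white':(S<40)&(V>190)}[col]
    b=np.zeros_like(m);x0,y0,x1,y1=box;b[y0:y1,x0:x1]=1;return m&b
def tri(cs,uvs):
    Ps=[np.array([[c['fx'],0,c['cx']],[0,c['fy'],c['cy']],[0,0,1]])@c['camera_from_world'][:3] for c in cs]
    X=cv2.triangulatePoints(Ps[0],Ps[1],np.array(uvs[0],float),np.array(uvs[1],float)).ravel();return X[:3]/X[3]
E
python3 - <<'E'
from h import *
s,t=[pickle.load(open(n+'.pkl','rb')) for n in('side','top')]
B={'red':[(270,180,320,215),(165,255,215,300)],'yellow':[(290,255,345,295),(295,225,355,280)],'white':[(305,312,350,345),(410,222,450,260)],'blue':[(265,235,370,305),(285,200,370,300)]}
for k,b in B.items():
    uv=[]
    for c,bb in zip((s,t),b):
        m=mask(c,k,bb);v,u=np.nonzero(m);p=pts(c,m)
        e=cv2.fitEllipse(cv2.convexHull(np.c_[u,v].astype(np.int32))) if k!='blue' else ((0,0),)
        uv.append(e[0])
        z=np.percentile(p[:,2],95);q=p[p[:,2]>z-6]
        print(k,len(u),np.round(e[0],1),'med',np.median(p,0).round(1),'z95',z.round(1),'top mean',q.mean(0).round(1),(q.min(0)).round(0),q.max(0).round(0))
        if k=='blue':
            q=p[(p[:,2]>50)&(p[:,2]<70)];r=cv2.minAreaRect(q[:,:2].astype(np.float32));print('plate top',len(q),r)
            r=cv2.minAreaRect(p[:,:2].astype(np.float32));print('blue all',r)
    if k!='blue':print(k,'tri',tri((s,t),uv).round(1))
# reader yaw from head/rails white in top view
m=mask(t,'white',(285,165,385,290));p=pts(t,m);q=p[(p[:,2]>75)&(p[:,2]<100)];print('head',q.mean(0),cv2.minAreaRect(q[:,:2].astype(np.float32)))
E
```

```text
red 201 [296.6 194.9] med [439.9  15.3  62. ] z95 64.0 top mean [438.8  17.9  62. ] [418.  -5.  58.] [460.  46.  65.]
red 561 [188.8 279. ] med [438.4  23.6  63.3] z95 65.7 top mean [438.5  23.8  63.3] [415.  -0.  60.] [462.  48.  68.]
red tri [438.9  25.6  56.7]
yellow 201 [317.9 277.3] med [ 483.1 -238.5   17.5] z95 19.1 top mean [ 484.  -235.9   17.5] [ 451. -267.   14.] [ 519. -198.   21.]
yellow 285 [326.4 252.9] med [ 481.3 -235.3   18.5] z95 20.9 top mean [ 483.6 -233.8   18.5] [ 450. -268.   15.] [ 520. -199.   23.]
yellow tri [ 484.4 -233.1   16.6]
white 639 [329.7 328. ] med [ 500.7 -428.8   62.8] z95 64.6 top mean [ 499.2 -427.9   62.8] [ 474. -452.   59.] [ 522. -401.   67.]
white 526 [429.5 241.2] med [ 499.1 -424.    63.5] z95 66.0 top mean [ 499.  -424.1   63.6] [ 475. -448.   60.] [ 522. -401.   68.]
white tri [ 499.8 -425.2   59.5]
blue 1687 [0 0] med [ 440.2 -223.9   18.5] z95 57.7 top mean [ 415.3 -229.    57.4] [ 404. -272.   52.] [ 427. -174.   62.]
plate top 170 ((415.8160705566406, -223.4055633544922), (99.16470336914062, 8.655278205871582), 78.24821472167969)
blue all ((481.8535461425781, -229.37020874023438), (105.20858001708984, 153.89894104003906), 87.64556884765625)
blue 3278 [0 0] med [ 495.  -234.7   18.4] z95 58.9 top mean [ 419.4 -220.    59.3] [ 402. -286.   54.] [ 580. -170.   67.]
plate top 285 ((493.77484130859375, -235.35385131835938), (102.40603637695312, 169.56472778320312), 78.44664001464844)
blue all ((493.62554931640625, -235.99989318847656), (105.95682525634766, 169.656494140625), 78.6301498413086)
head [ 600.33423166 -253.18742619   86.7236446 ] ((599.9763793945312, -256.6016845703125), (131.63221740722656, 42.40142822265625), 78.64590454101562)
```

```bash
cat > go.py <<'E'
import sys,numpy as np
from plant import get_obs
from scipy.spatial.transform import Rotation as R
def go(*targets):
    o=get_obs();A=R.from_euler('xyz',o['tcp_rot']);p=np.array(o['tool_pos'])
    print('t',round(o['time'],2),p.round(1),np.degrees(o['tcp_rot']).round(2),o['grip_width'].round(1),o['finger_force'],np.round(o['contact_force'],1))
    for x,y,z,yaw in targets:
        B=R.from_euler('xyz',[180,0,yaw],degrees=True)
        print((A.inv()*B).as_rotvec(degrees=True).round(2).tolist(),(A.inv().apply(np.array([x,y,z])-p)/1e3).round(4).tolist())
if __name__=='__main__':
    a=list(map(float,sys.argv[1:]));go(*[a[i:i+4] for i in range(0,len(a),4)])
E
python3 go.py 350 -250 195 -11.4 438.7 24 140 -11.4
```

```text
Traceback (most recent call last):
  File "go.py", line 11, in <module>
    a=list(map(float,sys.argv[1:]));go(*[a[i:i+4] for i in range(0,len(a),4)])
                                    ~~^^^^^^^^^^^^^^^^^^^^^^^^^^^^^^^^^^^^^^^^
  File "go.py", line 6, in go
    print('t',round(o['time'],2),p.round(1),np.degrees(o['tcp_rot']).round(2),o['grip_width'].round(1),o['finger_force'],np.round(o['contact_force'],1))
                                                                              ^^^^^^^^^^^^^^^^^^^^^
AttributeError: 'float' object has no attribute 'round'
```

```bash
sed -i "s/o\['grip_width'\].round(1)/round(float(o['grip_width']),1)/" go.py
python3 go.py 350 -250 195 -11.4 438.7 24 140 -11.4
```

```text
t 0.1 [ 133.8 -507.3  194.8] [-1.7992e+02 -1.0000e-02  1.4770e+01] 91.6 0.0 [ 0.3 -0.6  0.6]
[-0.08, 0.0, 26.17] [0.2746, -0.1936, 0.0001]
[-0.08, 0.0, 26.17] [0.4302, -0.4359, 0.0555]
```

```bash
python3 -m handwheel '[[[0,0,26.2],[0.275,-0.194,0],1],[[0,0,26.2],[0.275,-0.194,0],1],[[0,0,26.2],[0.275,-0.194,0],1],[[0,0,26.2],[0.275,-0.194,0],1],[[0,0,26.2],[0.275,-0.194,0],1],[[0,0,26.2],[0.275,-0.194,0],1],[[0,0,26.2],[0.430,-0.436,0.055],1],[[0,0,26.2],[0.430,-0.436,0.055],1],[[0,0,26.2],[0.430,-0.436,0.055],1],[[0,0,26.2],[0.430,-0.436,0.055],1],[[0,0,26.2],[0.430,-0.436,0.055],1],[[0,0,26.2],[0.430,-0.436,0.055],1]]'
python3 go.py 438.7 24 140 -11.4
```

```text
time: 1.3
tool_pos: [426.9, -5.6, 145.6]
tcp_rot: [3.141, -0.0, -0.199]
contact_force: [0.8, 0.1, 0.9]
grip_width: 91.7
finger_force: 0.0
t 1.3 [426.9  -5.6 145.6] [ 1.7999e+02 -1.0000e-02 -1.1430e+01] 91.7 0.0 [0.8 0.1 0.9]
[0.01, -0.01, -0.03] [0.0057, -0.0314, 0.0056]
```

```bash
python3 -m handwheel '[[[0,0,0],[0.006,-0.031,0.005],1],[[0,0,0],[0.006,-0.031,0.005],1],[[0,0,0],[0.006,-0.031,0.005],1]]'
python3 - <<'E'
from plant import *;from h import *
c=capture('wrist');pickle.dump(c,open('w1.pkl','wb'));cv2.imwrite('pics/w1.png',c['image'][:,:,::-1])
C=c['camera_from_world'];f=c['fx'];print(f)
m=mask(c,'red',(0,0,640,480));v,u=np.nonzero(m);d=c['depth'][v,u].astype(float);ok=d>0;u,v,d=u[ok],v[ok],d[ok]
x,y=u-c['cx'],v-c['cy'];r=np.hypot(x,y)+1e-9;th=r/f
P=np.c_[d*np.tan(th)*x/r,d*np.tan(th)*y/r,d];T=np.linalg.inv(C);p=P@T[:3,:3].T+T[:3,3]
q=p[abs(p[:,2]-np.percentile(p[:,2],90))<5];print(len(u),q.min(0),q.max(0),cv2.minEnclosingCircle(q[:,:2].astype(np.float32)))
import go;go.go((438.7,24,37,-11.4))
E
```

```text
time: 1.6
tool_pos: [438.3, 22.0, 140.6]
tcp_rot: [3.141, 0.001, -0.197]
contact_force: [-0.6, 0.2, -0.3]
grip_width: 92.1
finger_force: 0.0
371.64829954431775
3283 [4.15237788e+02 2.78842637e-01 5.90842169e+01] [463.94320407  48.33986279  65.33517261] ((439.6922302246094, 24.60228729248047), 24.696395874023438)
t 1.65 [438.3  21.3 140.8] [ 1.7997e+02  4.0000e-02 -1.1400e+01] 91.6 0.0 [-0.6 -0.5  0.4]
[0.03, 0.04, 0.0] [-0.0001, -0.0028, 0.1038]
```

View pics/w1.png

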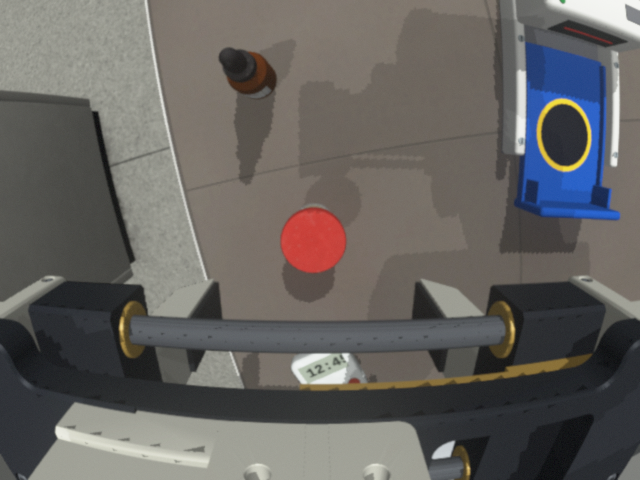

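The wrist view puts the red lid at (313,240), between the open fingers. It measures (439.5, 24.4) with its top at about 63 mm, which agrees with the first fix. The pad is visible at (565,135) and the way down is clear.

```bash
python3 -m handwheel '[[[0,0,0],[0.001,-0.003,0.050],1],[[0,0,0],[0.001,-0.003,0.090],1],[[0,0,0],[0.001,-0.003,0.103],1],[[0,0,0],[0.001,-0.003,0.103],1],[[0,0,0],[0.001,-0.003,0.103],0.3],[[0,0,0],[0.001,-0.003,0.103],0.3],[[0,0,0],[0.001,-0.003,0.103],0.3],[[0,0,0],[0.001,-0.003,0.103],0.3],[[0,0,0],[0.001,-0.003,0.103],0.3],[[0,0,0],[0.001,-0.003,0.103],0.3]]'; python3 go.py 439 24 137 -11.4
```

```text
time: 2.65
tool_pos: [440.4, 24.3, 38.2]
tcp_rot: [3.142, -0.001, -0.199]
contact_force: [0.1, -0.1, -0.5]
grip_width: 48.4
finger_force: 0.0
t 2.65 [440.4  24.3  38.2] [ 1.800e+02 -3.000e-02 -1.142e+01] 48.4 0.0 [ 0.1 -0.1 -0.5]
[0.0, -0.03, -0.02] [-0.0012, 0.0006, -0.0988]
```

```bash
python3 -m handwheel '[[[0,0,0],[0,0,0],0.2],[[0,0,0],[0,0,0],0.2],[[0,0,0],[0,0,0],0.2]]'
```

```text
time: 2.95
tool_pos: [440.2, 24.3, 37.9]
tcp_rot: [3.141, 0.0, -0.199]
contact_force: [0.3, 0.2, -0.1]
grip_width: 24.0
finger_force: 0.0
```

```bash
python3 - <<'E'
from plant import *;import cv2,numpy as np
c=capture('wrist')['image'];s=capture('side')['image'][120:300,180:420]
cv2.imwrite('pics/w2.png',np.vstack([cv2.resize(c,(400,300)),cv2.resize(s,(400,300))])[:,:,::-1])
print(get_obs()['grip_width'],get_obs()['finger_force'])
E
```

```text
19.360431074815395 0.0
```

View pics/w2.png

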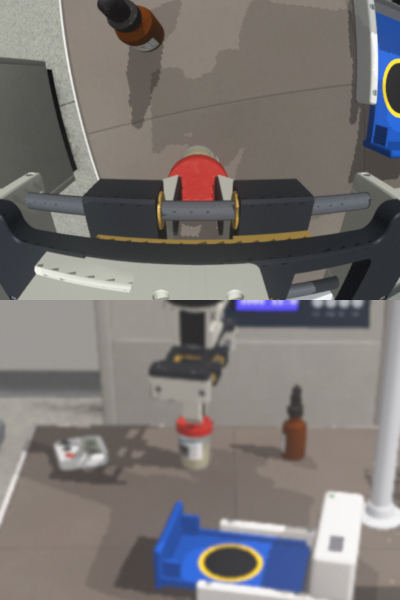

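The wrist crop shows the fingers about 20 mm apart over the near part of the lid (200,175). The side crop shows the fingertips at the lid's rear edge. The pot isn't gripped, so I'll measure where it is relative to the fingers.

```bash
python3 - <<'E'
from plant import *;from h import *
s=capture('side');t=capture('top')
w=capture('wrist')
for n,c,b in(('s',s,(250,150,350,230)),('t',t,(150,230,250,320))):
    m=mask(c,'red',b);p=pts(c,m);print(n,len(p),np.median(p,0).round(1),p.min(0).round(0),p.max(0).round(0))
c=w;x,y=np.meshgrid(np.arange(640)-c['cx'],np.arange(480)-c['cy']);r=np.hypot(x,y)+1e-9;k=np.tan(r/c['fx'])/r;d=c['depth']
T=np.linalg.inv(c['camera_from_world']);P=np.dstack([d*k*x,d*k*y,d])@T[:3,:3].T+T[:3,3]
m=mask(c,'red',(0,0,640,480))&(d>0);q=P[m];print('w',len(q),np.median(q,0).round(1),np.percentile(q,2,axis=0).round(0),np.percentile(q,98,axis=0).round(0))
print('cam pos',T[:3,3].round(0))
for v in(290,310,330):
  for u in(268,280,300,320,340,360,372):print((u,v),P[v,u].round(0),c['image'][v,u])
cv2.imwrite('pics/w3.png',np.vstack([cv2.resize(w['image'][200:400,200:440],(720,600))])[:,:,::-1])
E
```

```text
s 138 [440.6   9.4  61.6] [418.  -5.  55.] [460.  39.  64.]
t 6 [433.3   0.6  59.3] [427.  -0.  54.] [438.   4.  61.]
w 3883 [451.5  22.5  63.1] [430.   4.  57.] [464.  40.  65.]
cam pos [513.  10. 227.]
(268, 290) [480.  29. 141.] [55 51 51]
(280, 290) [455.  37.  81.] [175 174 163]
(300, 290) [447.  31.  64.] [188  60  55]
(320, 290) [445.  21.  64.] [189  62  56]
(340, 290) [449.  12.  78.] [59 45 44]
(360, 290) [449.   4.  81.] [170 168 157]
(372, 290) [474.   3. 141.] [54 49 49]
(268, 310) [478.  28. 150.] [141 115  62]
(280, 310) [455.  35. 100.] [172 171 161]
(300, 310) [436.  33.  63.] [186  61  55]
(320, 310) [434.  24.  63.] [188  65  60]
(340, 310) [448.  13.  95.] [52 38 37]
(360, 310) [472.   7. 145.] [107  96  77]
(372, 310) [475.   5. 154.] [53 50 48]
(268, 330) [475.  28. 154.] [198 166  94]
(280, 330) [473.  26. 150.] [ 99 100 105]
(300, 330) [472.  22. 151.] [ 98  97 102]
(320, 330) [471.  17. 150.] [ 99  99 104]
(340, 330) [470.  13. 150.] [ 97  97 101]
(360, 330) [470.   8. 151.] [ 99 100 105]
(372, 330) [473.   6. 158.] [47 42 43]
```

View pics/w3.png

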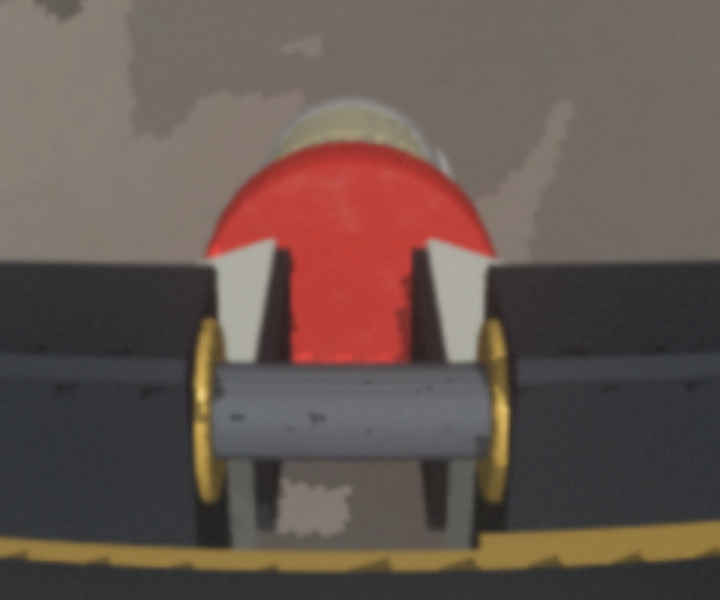

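The crop shows the fingertips standing over the red lid without clasping it, although the TCP reads z=38. I'll measure the tips' actual height.

```bash
python3 - <<'E'
from plant import *;from h import *
c=capture('wrist');s=capture('side')
x,y=np.meshgrid(np.arange(640)-c['cx'],np.arange(480)-c['cy']);r=np.hypot(x,y)+1e-9;k=np.tan(r/c['fx'])/r;d=c['depth']
T=np.linalg.inv(c['camera_from_world']);P=np.dstack([d*k*x,d*k*y,d])@T[:3,:3].T+T[:3,3]
for u in(275,280,285,288,348,354,358):
    print(u,[(v,*P[v,u].round(0).astype(int)) for v in range(278,296,2)])
print('side')
Q=pts(s,np.ones((480,640),bool)).reshape(-1,3) if (s['depth']>0).all() else None
for v in range(176,206,2):
    row=[]
    for u in(290,294,298,302):
        m=np.zeros((480,640),bool);m[v,u]=1;p=pts(s,m);row.append((p[0].round(0).astype(int).tolist() if len(p) else None, s['image'][v,u].tolist()))
    print(v,row)
o=get_obs();print(o['joint_positions'],o['tool_pos'],o['grip_width'])
E
```

```text
275 [(278, np.int64(455), np.int64(41), np.int64(63)), (280, np.int64(454), np.int64(42), np.int64(63)), (282, np.int64(453), np.int64(42), np.int64(64)), (284, np.int64(457), np.int64(39), np.int64(76)), (286, np.int64(456), np.int64(40), np.int64(76)), (288, np.int64(456), np.int64(39), np.int64(78)), (290, np.int64(456), np.int64(39), np.int64(80)), (292, np.int64(456), np.int64(39), np.int64(84)), (294, np.int64(456), np.int64(39), np.int64(85))]
280 [(278, np.int64(455), np.int64(39), np.int64(64)), (280, np.int64(454), np.int64(39), np.int64(64)), (282, np.int64(453), np.int64(39), np.int64(63)), (284, np.int64(456), np.int64(38), np.int64(75)), (286, np.int64(456), np.int64(37), np.int64(77)), (288, np.int64(456), np.int64(37), np.int64(79)), (290, np.int64(456), np.int64(37), np.int64(82)), (292, np.int64(456), np.int64(37), np.int64(84)), (294, np.int64(455), np.int64(37), np.int64(86))]
285 [(278, np.int64(454), np.int64(36), np.int64(64)), (280, np.int64(453), np.int64(37), np.int64(63)), (282, np.int64(456), np.int64(35), np.int64(73)), (284, np.int64(456), np.int64(35), 
[... 3609 characters left out ...]
2])]
198 [([425, 0, 62], [136, 51, 47]), ([434, 2, 61], [168, 57, 53]), ([443, 2, 61], [188, 62, 57]), ([452, 4, 60], [191, 60, 56])]
200 [([425, 5, 55], [134, 68, 67]), ([434, -2, 58], [151, 54, 50]), ([443, -2, 59], [170, 56, 52]), ([452, 4, 55], [177, 67, 64])]
202 [([425, 8, 48], [142, 129, 131]), ([434, -3, 54], [146, 106, 101]), ([443, -1, 53], [157, 108, 100]), ([452, 4, 50], [152, 123, 121])]
204 [([425, 7, 44], [117, 122, 133]), ([434, 4, 45], [126, 126, 128]), ([443, -3, 49], [138, 141, 144]), ([451, 8, 43], [149, 147, 137])]
[-1.18979910e-01  4.03093514e-01  1.95259814e+00 -1.21173807e-04
  7.85938105e-01  1.65135994e+00] [440.23582465  24.28602007  37.96831863] 18.404646826405003
```

```bash
python3 - <<'E'
from h import *
c=pickle.load(open('w1.pkl','rb'))
x,y=np.meshgrid(np.arange(640)-c['cx'],np.arange(480)-c['cy']);r=np.hypot(x,y)+1e-9;k=np.tan(r/c['fx'])/r;d=c['depth']
T=np.linalg.inv(c['camera_from_world']);P=np.dstack([d*k*x,d*k*y,d])@T[:3,:3].T+T[:3,3];print(T[:3,3].round(0))
for u in(205,212,416,420,425):
    print(u,[(v,*P[v,u].round(0).astype(int).tolist()) for v in range(276,300,3)])
E
```

```text
[511.   8. 329.]
205 [(276, 408, 139, -1), (279, 405, 140, -1), (282, 461, 69, 178), (285, 461, 68, 180), (288, 460, 68, 182), (291, 460, 67, 186), (294, 458, 67, 186), (297, 458, 66, 189)]
212 [(276, 407, 132, -1), (279, 460, 67, 172), (282, 459, 67, 173), (285, 458, 67, 176), (288, 458, 66, 179), (291, 458, 65, 182), (294, 457, 65, 183), (297, 456, 65, 185)]
416 [(276, 368, -63, -2), (279, 365, -63, -1), (282, 363, -62, 0), (285, 439, -25, 173), (288, 438, -25, 173), (291, 437, -25, 175), (294, 435, -25, 175), (297, 434, -24, 174)]
420 [(276, 367, -67, -1), (279, 441, -28, 173), (282, 440, -28, 172), (285, 439, -27, 174), (288, 440, -26, 180), (291, 439, -25, 181), (294, 438, -25, 181), (297, 437, -25, 182)]
425 [(276, 366, -72, -2), (279, 364, -71, 1), (282, 441, -29, 177), (285, 441, -28, 179), (288, 441, -28, 182), (291, 439, -27, 182), (294, 441, -26, 187), (297, 440, -25, 189)]
```

The open fingers show the same thing: the real fingertips are about 33 mm above the reported TCP (both views agree), with little sideways error. From here on I'll use tip z = tool z + 33. I'll open here, above the lid, and then go down while watching the force.

```bash
python3 -m handwheel '[[[0,0,0],[0,0,-0.006],1],[[0,0,0],[0,0,-0.006],1],[[0,0,0],[0,0,-0.006],1],[[0,0,0],[0,0,-0.006],1],[[0,0,0],[0,0,-0.006],1],[[0,0,0],[0,0,-0.006],1],[[0,0,0],[0,0,-0.006],1],[[0,0,0],[0,0,-0.006],1],[[0,0,0],[0,0,-0.006],1],[[0,0,0],[0,0,-0.006],1],[[0,0,0],[0,0,-0.006],1]]'
python3 -m handwheel '[[[0,0,0],[0,0,0.012],1],[[0,0,0],[0,0,0.024],1],[[0,0,0],[0,0,0.034],1],[[0,0,0],[0,0,0.039],1],[[0,0,0],[0,0,0.039],1]]'
```

```text
time: 4.4
tool_pos: [440.3, 24.3, 44.0]
tcp_rot: [3.141, -0.0, -0.199]
contact_force: [0.1, -0.1, 0.7]
grip_width: 91.7
finger_force: 0.0
time: 4.9
tool_pos: [439.8, 24.3, 4.4]
tcp_rot: [3.141, 0.001, -0.199]
contact_force: [-0.7, -0.6, 0.4]
grip_width: 91.8
finger_force: 0.0
```

```bash
python3 -m handwheel '[[[0,0,0],[0,0,0],0.3],[[0,0,0],[0,0,0],0.3],[[0,0,0],[0,0,0],0.3],[[0,0,0],[0,0,0],0.3],[[0,0,0],[0,0,0],0.3],[[0,0,0],[0,0,0],0.3],[[0,0,0],[0,0,0],0.3],[[0,0,0],[0,0,0],0.3],[[0,0,0],[0,0,0],0.3]]'
python3 go.py 440 24 104 -11.4 484 -234 110 -11.4
```

```text
time: 5.8
tool_pos: [440.3, 24.2, 5.1]
tcp_rot: [3.141, -0.0, -0.199]
contact_force: [-0.6, -0.7, 1.0]
grip_width: 46.4
finger_force: 30.0
t 5.8 [440.3  24.2   5.1] [ 1.7999e+02 -1.0000e-02 -1.1430e+01] 46.4 30.000188533285836 [-0.6 -0.7  1. ]
[0.01, -0.01, -0.03] [-0.0002, 0.0003, -0.0989]
[0.01, -0.01, -0.03] [0.094, 0.2445, -0.1049]
```

```bash
python3 -m handwheel '[[[0,0,0],[0,0,-0.03],0.3],[[0,0,0],[0,0,-0.07],0.3],[[0,0,0],[0,0,-0.105],0.3],[[0,0,0],[0.012,0.03,-0.105],0.3],[[0,0,0],[0.029,0.075,-0.105],0.3],[[0,0,0],[0.046,0.12,-0.105],0.3],[[0,0,0],[0.063,0.165,-0.105],0.3],[[0,0,0],[0.08,0.21,-0.105],0.3],[[0,0,0],[0.09,0.235,-0.105],0.3],[[0,0,0],[0.094,0.244,-0.105],0.3],[[0,0,0],[0.094,0.244,-0.105],0.3]]'
python3 - <<'E'
from plant import *;from h import *
import go
c=capture('wrist');s=capture('side');t=capture('top')
cv2.imwrite('pics/w4.png',np.vstack([cv2.resize(c['image'],(400,300)),cv2.resize(s['image'][120:340,180:473],(400,300))])[:,:,::-1])
for n,cc,b in(('s',s,(250,120,400,320)),('t',t,(270,190,380,320))):
    for col in('yellow','red'):
        p=pts(cc,mask(cc,col,b));
        if len(p):print(n,col,len(p),np.median(p,0).round(1),np.percentile(p,3,axis=0).round(0),np.percentile(p,97,axis=0).round(0))
x,y=np.meshgrid(np.arange(640)-c['cx'],np.arange(480)-c['cy']);r=np.hypot(x,y)+1e-9;k=np.tan(r/c['fx'])/r;d=c['depth']
T=np.linalg.inv(c['camera_from_world']);P=np.dstack([d*k*x,d*k*y,d])@T[:3,:3].T+T[:3,3]
for col in('yellow','red'):
    q=P[mask(c,col,(0,0,640,480))&(d>0)];q=q[q[:,2]<30] if col=='yellow' else q
    if len(q):print('w',col,len(q),np.median(q,0).round(1),np.percentile(q,3,axis=0).round(0),np.percentile(q,97,axis=0).round(0))
go.go((484,-234,60,-11.4))
E
```

```text
time: 6.9
tool_pos: [483.8, -234.1, 109.5]
tcp_rot: [-3.141, 0.001, -0.201]
contact_force: [0.0, -0.2, -0.5]
grip_width: 46.9
finger_force: 30.0
s yellow 198 [ 483.1 -237.1   17.6] [ 452. -264.   16.] [ 517. -203.   19.]
s red 13 [ 496.7 -252.7  161.7] [ 493. -256.  159.] [ 500. -248.  165.]
t yellow 73 [ 454.7 -223.7   18.4] [ 451. -247.   15.] [ 467. -205.   21.]
w yellow 1285 [ 499.8 -239.5   18. ] [ 462. -267.   17.] [ 519. -200.   19.]
w red 6583 [ 494.1 -235.2  167.5] [ 462. -254.  161.] [ 507. -216.  169.]
t 7.05 [ 483.7 -231.9  109.8] [-1.7996e+02  6.0000e-02 -1.1360e+01] 47.0 29.999929936457193 [-0.1  0.6 -0.4]
[-0.04, 0.06, 0.04] [0.0008, 0.002, 0.0498]
```

View pics/w4.png

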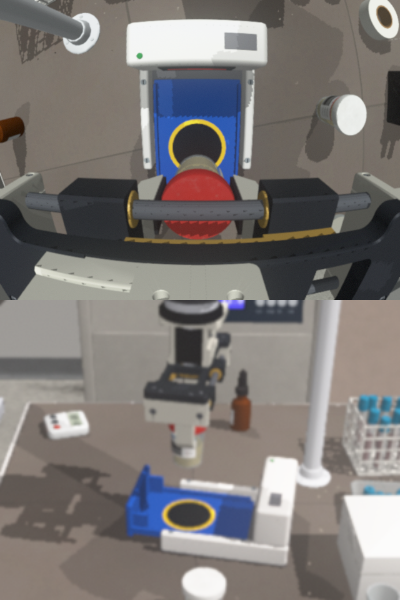

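The pot is held upright. In the wrist crop the red lid is at (200,203), in line with the pad at (197,145). The side crop shows it above the tray, and the white pot hasn't moved. Pot bottom is about tool z − 5.2, so it will stand on the pad (z 18) at tool z of about 23.3.

```bash
python3 -m handwheel '[[[0,0,0],[0,0,0.03],0.3],[[0,0,0],[0,0,0.06],0.3],[[0,0,0],[0,0,0.075],0.3],[[0,0,0],[0,0,0.082],0.3],[[0,0,0],[0,0,0.085],0.3],[[0,0,0],[0,0,0.086],0.3],[[0,0,0],[0,0,0.086],0.3]]'
```

```text
time: 7.75
tool_pos: [484.6, -233.5, 24.8]
tcp_rot: [3.141, -0.001, -0.199]
contact_force: [0.9, 0.0, -0.1]
grip_width: 46.6
finger_force: 30.0
```

```bash
python3 -m handwheel '[[[0,0,0],[0,0,0.0007],0.3],[[0,0,0],[0,0,0.0014],0.3],[[0,0,0],[0,0,0.0014],0.3]]'
```

```text
time: 8.05
tool_pos: [484.3, -233.7, 23.0]
tcp_rot: [3.141, -0.001, -0.2]
contact_force: [-0.0, 0.2, 2.5]
grip_width: 47.0
finger_force: 30.0
```

```bash
python3 -m handwheel '[[[0,0,0],[0,0,0],0.8],[[0,0,0],[0,0,0],0.8],[[0,0,0],[0,0,0],0.8],[[0,0,0],[0,0,0],0.8],[[0,0,0],[0,0,0],0.8],[[0,0,0],[0,0,-0.03],0.8],[[0,0,0],[0,0,-0.07],0.8],[[0,0,0],[0,0,-0.11],0.8],[[0,0,0],[-0.06,0,-0.12],0.8],[[0,0,0],[-0.105,0,-0.12],0.5],[[0,0,0],[-0.105,0,-0.12],0]]'
python3 - <<'E'
from plant import *;from h import *
import go
c=capture('wrist');s=capture('side')
for n,cc,b in(('s',s,(250,180,400,320)),):
    for col in('yellow','red'):
        p=pts(cc,mask(cc,col,b))
        if len(p):print(n,col,len(p),np.median(p,0).round(1),np.percentile(p,3,axis=0).round(0),np.percentile(p,97,axis=0).round(0))
x,y=np.meshgrid(np.arange(640)-c['cx'],np.arange(480)-c['cy']);r=np.hypot(x,y)+1e-9;k=np.tan(r/c['fx'])/r;d=c['depth']
T=np.linalg.inv(c['camera_from_world']);P=np.dstack([d*k*x,d*k*y,d])@T[:3,:3].T+T[:3,3]
for col in('yellow','red','blue'):
    q=P[mask(c,col,(0,0,640,480))&(d>0)];q=q[(q[:,2]<100)&(q[:,2]>15)]
    if len(q):print('w',col,len(q),np.median(q,0).round(1),np.percentile(q,1,axis=0).round(0),np.percentile(q,99,axis=0).round(0),cv2.minAreaRect(q[:,:2].astype(np.float32)))
cv2.imwrite('pics/w5.png',np.vstack([cv2.resize(c['image'],(400,300)),cv2.resize(s['image'][120:340,180:473],(400,300))])[:,:,::-1])
e=np.array([np.cos(np.radians(-11.4)),np.sin(np.radians(-11.4))])
f=np.array([484,-234])-e*(76+45)
go.go((*f,130,-11.4),(*f,0,-11.4))
E
```

```text
time: 9.15
tool_pos: [376.0, -210.0, 142.2]
tcp_rot: [-3.14, 0.005, -0.2]
contact_force: [0.2, 0.4, 0.2]
grip_width: 61.7
finger_force: 0.0
s yellow 147 [ 489.9 -249.8   17.6] [ 452. -265.   15.] [ 517. -213.   20.]
s red 346 [ 482.4 -240.4   80.4] [ 462. -258.   75.] [ 502. -215.   82.]
w yellow 890 [ 467.1 -223.3   18. ] [ 450. -268.   16.] [ 510. -199.   20.] ((478.0806579589844, -230.98214721679688), (70.43323516845703, 55.8840217590332), 70.65081787109375)
w red 3958 [ 482.7 -233.4   81.2] [ 461. -256.   80.] [ 505. -211.   83.] ((482.8888854980469, -233.51235961914062), (47.810203552246094, 47.730960845947266), 77.70514678955078)
w blue 17070 [ 482.9 -232.8   18. ] [ 408. -293.   16.] [ 570. -176.   60.] ((489.8711242675781, -234.04237365722656), (103.15664672851562, 158.92477416992188), 78.63970184326172)
t 9.25 [ 380.4 -212.6  143.1] [ 1.7997e+02 -5.0000e-02 -1.1490e+01] 53.7 0.0 [ 0.3 -0.  -0.7]
[0.03, -0.05, -0.09] [-0.0152, 0.0005, 0.0131]
[0.03, -0.05, -0.09] [-0.0153, 0.0004, 0.1431]
```

View pics/w5.png

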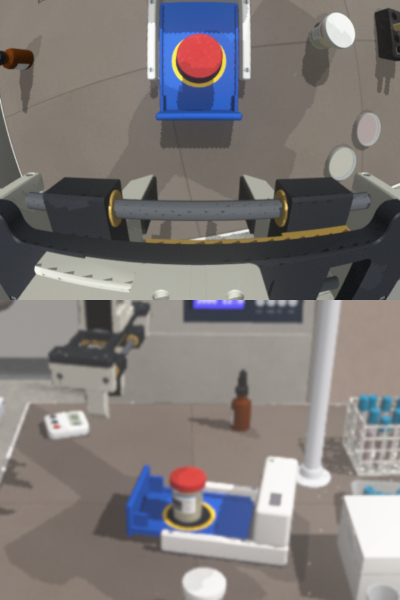

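The pot stands on the pad, lid at (200,58) inside the yellow ring. Measured, it is 1–2 mm off centre with its top at 82 mm, as it should be. Next I'll close the fingers and lower them in front of the push plate.

```bash
python3 -m handwheel '[[[0,0,0],[-0.015,0,0],0],[[0,0,0],[-0.015,0,0],0],[[0,0,0],[-0.015,0,0.04],0],[[0,0,0],[-0.015,0,0.08],0],[[0,0,0],[-0.015,0,0.12],0],[[0,0,0],[-0.015,0,0.145],0],[[0,0,0],[-0.015,0,0.151],0],[[0,0,0],[-0.015,0,0.151],0],[[0,0,0],[-0.015,0,0.151],0]]'
python3 - <<'E'
from go import *
e=np.array([np.cos(np.radians(-11.4)),np.sin(np.radians(-11.4))]);s=np.array([484,-234])
go((*(s-e*92),-8,-11.4),(*(s-e*88),-8,-11.4))
E
```

```text
time: 10.15
tool_pos: [367.7, -210.5, -7.6]
tcp_rot: [3.141, -0.002, -0.199]
contact_force: [-0.4, 0.6, -0.4]
grip_width: 0.4
finger_force: 0.0
t 10.15 [ 367.7 -210.5   -7.6] [ 1.7994e+02 -1.1000e-01 -1.1420e+01] 0.4 0.0 [-0.4  0.6 -0.4]
[0.06, -0.11, -0.02] [0.0267, -0.0, 0.0005]
[0.06, -0.11, -0.02] [0.0307, -0.0, 0.0005]
```

```bash
python3 -m handwheel '[[[0,0,0],[0.012,0,0],0],[[0,0,0],[0.022,0,0],0],[[0,0,0],[0.026,0,0],0],[[0,0,0],[0.03,0,0],0],[[0,0,0],[0.034,0,0],0],[[0,0,0],[0.038,0,0],0],[[0,0,0],[0.042,0,0],0],[[0,0,0],[0.046,0,0],0],[[0,0,0],[0.05,0,0],0]]'
```

```text
time: 11.05
tool_pos: [414.6, -219.3, -8.5]
tcp_rot: [-3.141, 0.002, -0.2]
contact_force: [-5.5, 0.2, 3.7]
grip_width: 0.4
finger_force: 2.8
```

```bash
python3 -m handwheel '[[[0,0,0],[0.004,0,0],0],[[0,0,0],[0.008,0,0],0],[[0,0,0],[0.012,0,0],0],[[0,0,0],[0.016,0,0],0],[[0,0,0],[0.02,0,0],0],[[0,0,0],[0.024,0,0],0],[[0,0,0],[0.028,0,0],0],[[0,0,0],[0.028,0,0],0]]'
```

```text
time: 11.85
tool_pos: [442.0, -224.8, -8.6]
tcp_rot: [-3.141, 0.002, -0.199]
contact_force: [-5.7, 0.8, 5.2]
grip_width: 0.3
finger_force: 3.1
```

```bash
python3 -m handwheel '[[[0,0,0],[0.002,0,0],0],[[0,0,0],[0.004,0,0],0],[[0,0,0],[0.004,0,0],0]]'; python3 -m handwheel '[[[0,0,0],[0.002,0,0],0],[[0,0,0],[0.003,0,0],0],[[0,0,0],[0.003,0,0],0]]'
```

```text
time: 12.15
tool_pos: [445.6, -225.5, -8.6]
tcp_rot: [-3.141, 0.003, -0.199]
contact_force: [-6.4, 0.2, 4.4]
grip_width: 0.6
finger_force: 3.3
time: 12.45
tool_pos: [448.4, -226.0, -8.6]
tcp_rot: [-3.141, 0.003, -0.2]
contact_force: [-6.7, 0.2, 4.5]
grip_width: 0.4
finger_force: 3.3
```

```bash
python3 -m handwheel '[[[0,0,0],[0.0015,0,0],0],[[0,0,0],[0.003,0,0],0],[[0,0,0],[0.003,0,0],0]]'; python3 - <<'E'
from plant import *;from h import *
s=capture('side')
for col in('red',):
    p=pts(s,mask(s,col,(250,180,450,320)));print(col,np.median(p,0).round(1),np.percentile(p,[3,97],axis=0).round(0))
print(get_obs()['contact_force'])
E
```

```text
time: 12.75
tool_pos: [448.9, -226.0, -8.7]
tcp_rot: [-3.14, 0.008, -0.199]
contact_force: [-16.5, 0.4, 11.6]
grip_width: 0.5
finger_force: 7.9
red [ 533.  -250.9   80.3] [[ 513. -269.   75.]
 [ 552. -226.   82.]]
[-15.88162432   0.78728581  10.97645729]
```

The force jumped and the pot has moved 51 mm, so the tray is at the end stop. I'll back off.

```bash
python3 -m handwheel '[[[0,0,0],[-0.004,0,0],0],[[0,0,0],[-0.008,0,0],0],[[0,0,0],[-0.012,0,0],0],[[0,0,0],[-0.016,0,0],0],[[0,0,0],[-0.02,0,0],0],[[0,0,0],[-0.03,0,0],0],[[0,0,0],[-0.05,0,0],0],[[0,0,0],[-0.07,0,0],0],[[0,0,0],[-0.08,0,0],0],[[0,0,0],[-0.08,0,0],0],[[0,0,0],[-0.08,0,0],0]]'; python3 - <<'E'
from plant import *;from h import *
s=capture('side');t=capture('top')
for n,c,b,col in(('s',s,(250,180,450,320),'red'),('t',t,(285,180,380,300),'red'),('t',t,(285,180,380,300),'yellow'),('s',s,(250,200,450,320),'yellow'),('s',s,(305,312,350,345),'white')):
    p=pts(c,mask(c,col,b))
    if len(p):print(n,col,len(p),np.median(p,0).round(1),np.percentile(p,[2,98],axis=0).round(0).tolist())
cv2.imwrite('pics/e.png',np.vstack([cv2.resize(t['image'][150:330,250:490],(400,300)),cv2.resize(s['image'][120:340,180:473],(400,300))])[:,:,::-1])
E
```

```text
time: 13.9
tool_pos: [375.1, -212.0, -8.1]
tcp_rot: [3.141, -0.002, -0.2]
contact_force: [0.5, 0.3, -0.1]
grip_width: 0.2
finger_force: 0.0
s red 350 [ 521.1 -248.8   80.4] [[502.0, -267.0, 74.0], [541.0, -223.0, 82.0]]
t red 582 [ 521.1 -241.2   81.5] [[499.0, -264.0, 58.0], [574.0, -219.0, 84.0]]
t yellow 237 [ 515.9 -234.4   18.4] [[489.0, -275.0, 15.0], [557.0, -206.0, 21.0]]
s yellow 126 [ 516.9 -255.9   17.7] [[490.0, -274.0, 16.0], [556.0, -221.0, 20.0]]
s white 643 [ 500.6 -428.8   62.7] [[477.0, -450.0, -1.0], [522.0, -327.0, 65.0]]
```

View pics/e.png

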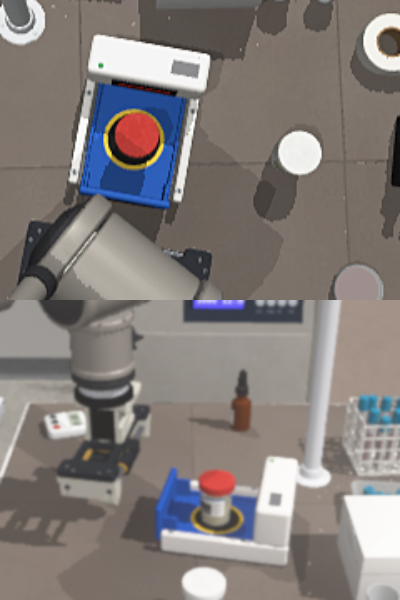

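The tray is still in: pot and ring sit about 39.5 mm further in than at the start. The pot is upright and centred in the ring (top crop (137,137)), and the white pot hasn't moved. I'll raise the arm, let a second pass, check once more and hand in.

```bash
python3 -m handwheel '[[[0,0,0],[0,0,-0.04],0],[[0,0,0],[0,0,-0.08],0],[[0,0,0],[0,0,-0.08],0],[[0,0,0],[0,0,-0.08],0],[[0,0,0],[0,0,-0.08],0],[[0,0,0],[0,0,-0.08],0],[[0,0,0],[0,0,-0.08],0],[[0,0,0],[0,0,-0.08],0],[[0,0,0],[0,0,-0.08],0],[[0,0,0],[0,0,-0.08],0]]'; python3 - <<'E'
from plant import *;from h import *
s=capture('side')
p=pts(s,mask(s,'red',(250,180,450,320)));m=np.median(p,0);print(m)
if abs(m[0]-521.1)<2: print(close_job())
E
```

```text
time: 15.0
tool_pos: [374.2, -211.3, 71.5]
tcp_rot: [-3.142, 0.0, -0.2]
contact_force: [-0.6, -0.6, 0.5]
grip_width: 0.6
finger_force: 0.0
[ 520.94342559 -248.54483297   80.50282212]
the job is handed in; nothing more can be done
None
```

The red-lidded pot stands centred on the tray's pad, the tray is latched about 39.5 mm in and was still in after a second untouched, and the white-lidded pot has not moved; I handed the job in at about 15 s, and the hand-in returned no verdict.

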